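# Put the round marble moulds back in their tray

### The arm

A 7-joint arm with a two-finger parallel gripper is mounted at the origin on the work surface. World frame = base frame: x ahead of the robot, y to its left, z up, the work surface at z = 0. Lengths are in m, angles in rad, forces in N, time in s.
With the tool pointing down it reaches from about 0.35 to 0.9 m from the base axis. Payload 19.9 kg.
Tool frame: the origin (TCP) lies at the very end of the fingers, on their centre line; the grasp point (between the pads) lies 19 mm behind it; z points along the fingers, y is the line along which they close (so a half turn about z gives the same grasp; the last joint's range is limited). The gripper opens to 85 mm and grips with 20 to 120 N. Pads are 22 mm wide; open, the fingers measure 114 mm over their backs; the gripper's body (76 mm by 85 mm) begins 54 mm behind the grasp point. The pads swing forward as they close: fully open they stand 13 mm farther back than shut.
Start: joints at [1.29, 0.417, -0.01, 1.614, 0.005, 1.111, -0.053], TCP at [0.148, -0.607, 0.231] pointing down, gripper open.
Joint ranges: [-2.81, 2.81], [-0.39, 2.02], [-1.27, 1.25], [0.06, 2.57], [-1.19, 4.33], [0.19, 2], [-2.82, 2.82]. Speed limits (rad/s): [1.89, 1.89, 2.39, 2.39, 3.01, 3.01, 3.01].

### API

Orientations are given as a unit quaternion [x, y, z, w].
In Python, from cell import * gives the robot as it stands. The module is installed in compiled form; this text tells all that it offers.
- The arm moves only by the tool servo_tool, never from a script. Its argument "motion" is a list of rows, each an object of numbers: "x", "y", "z": the shift along the world's x, y, z in m; "turn": the turn about the world's z in degrees; "jaw": the opening, from 0 (shut) to 1 (fully open). A call has 1 to 5 rows; each row shifts and turns the commanded pose from where the row before left it; what a row does not reach is not made up. A row lasts 1/8 s, in which the tool goes at most 62.5 mm and 10.7 degrees, less where a joint would pass 70% of its speed; a pose out of reach is approached as far as the arm can. A call is refused whole if a number of a shift passes 0.0625 or a number of a turn 10.7, either way. A call with a gripper value outside its range is refused whole. The fingers move at their own pace and stop on an object; "grip_force" is the grip in N (left out, the last holds). Time passes only in rows, so rows that do not move let the fingers close. It gives the time, the measured TCP pose, the force, the opening and the grip force at its end, in the units of the state.
- sense(): the state, without advancing time (a new reading comes with each control period).
- capture(name): name is "scene" or "top" or "wrist"; returns a dict with "img" (400x640x3 uint8, red, green, blue), "mtx" (3x3 intrinsics, pixels), "cam_to_world" (4x4, takes a point from camera to world coordinates); the wrist camera has in their place "tool_from_camera" (4x4, takes a point from camera to tool coordinates, whose origin is the TCP and whose axes are the flange's). Camera axes: x right, y down, z forward; pixel columns grow to the right and rows downward; lengths in m; the calibration is good to about 2 mm. A picture is of the moment at which its call begins: read the wrist's pose just before it. There is no depth.
- job_done(): hands the job in; it is judged then, once.
Trained networks look in a picture, given as the dict that the camera call returned (one of the last four; its "shot" number tells which), for a name from the list of things; names that differ only in an ending like _2 or _b are one class to them, and where a whole thing is asked for, a point or a joint stands for the part that bears it (a point fixed in the world has none). Each returns a list of dicts, best first, with "p" (0 to 1); they miss things now and then, are a little off and sometimes report something else, mostly with a low value. They report only what shows in the picture. A call takes as long as a camera call. They do not tell look-alikes from the thing itself.
- search_frame(picture, query): "box" ([left, top, right, bottom] in pixels, round what is visible of it).
The state is a dict: "clock": time; "q": joint angles; "qvel": joint speeds; "joint_torque": joint torques, N m; "eef_pos": TCP position; "tcp_rot": TCP orientation; "ft_force": force on the tool from outside, world axes, zero at the start; "torque": the same for the moment, N m; "opening": finger opening in m; "grasp_force": force on a finger pad.
Only numpy, scipy, OpenCV 4.12 (cv2) and the standard library are available. Lean on these libraries where they do the work, as an engineer would, in place of code of your own. Each camera call takes 0.05 s, during which the arm holds its last target. There are 200 camera calls.

### The job

Gather the four round, hollow-topped graphite marble moulds from the glassworking bench into the tray, each standing upright, hollow up, on the floor of the wooden well that matches its size: the largest mould in the largest well, and so on down to the smallest in the smallest. Leave the flat-topped round puck and the square mould where they stand. Graphite chips easily, so set each mould down rather than dropping it.

Things in the scene. Friction and masses are not known exactly. Their poses are not given: they have to be found in the camera images.
- mould_60: Round dark-grey graphite marble mould that belongs in the tray: an upright cylinder 60 mm across and 50 mm tall with a round hollow 50 mm wide and 18 mm deep in its top (wall 5 mm, sturdy enough to grip across the outside), about 200 g. Starts upright on the bench. Origin: centre of its underside; z up along its axis.
- mould_50: Round dark-grey graphite marble mould that belongs in the tray: an upright cylinder 50 mm across and 50 mm tall with a round hollow 40 mm wide and 18 mm deep in its top (wall 5 mm, sturdy enough to grip across the outside), about 140 g. Starts upright on the bench. Origin: centre of its underside; z up along its axis.
- mould_40: Round dark-grey graphite marble mould that belongs in the tray: an upright cylinder 40 mm across and 50 mm tall with a round hollow 30 mm wide and 18 mm deep in its top (wall 5 mm, sturdy enough to grip across the outside), about 90 g. Starts upright on the bench. Origin: centre of its underside; z up along its axis.
- mould_30: Round dark-grey graphite marble mould that belongs in the tray: an upright cylinder 30 mm across and 50 mm tall with a round hollow 20 mm wide and 18 mm deep in its top (wall 5 mm, sturdy enough to grip across the outside), about 50 g. Starts upright on the bench. Origin: centre of its underside; z up along its axis.
- seat_60: Target for the 60 mm mould: fixed wooden block 98 x 98 x 22 mm with a round well 76 mm wide (largest of the four), 14 mm deep, cork floor. Four blocks stand 2 by 2, 100 mm apart, in a steel tray 212 mm square with walls 16 mm high; which is where varies. Origin: centre of the block's underside, 3 mm above the bench; well centred on it, floor 8 mm and rim 22 mm above it; z up, x and y along its sides.
- seat_50: Target for the 50 mm mould: fixed wooden block 98 x 98 x 22 mm with a round well 66 mm wide (second largest of the four), 14 mm deep, cork floor. Four blocks stand 2 by 2, 100 mm apart, in a steel tray 212 mm square with walls 16 mm high; which is where varies. Origin: centre of the block's underside, 3 mm above the bench; well centred on it, floor 8 mm and rim 22 mm above it; z up, x and y along its sides.
- seat_40: Target for the 40 mm mould: fixed wooden block 98 x 98 x 22 mm with a round well 56 mm wide (second smallest of the four), 14 mm deep, cork floor. Four blocks stand 2 by 2, 100 mm apart, in a steel tray 212 mm square with walls 16 mm high; which is where varies. Origin: centre of the block's underside, 3 mm above the bench; well centred on it, floor 8 mm and rim 22 mm above it; z up, x and y along its sides.
- seat_30: Target for the 30 mm mould: fixed wooden block 98 x 98 x 22 mm with a round well 46 mm wide (smallest of the four), 14 mm deep, cork floor. Four blocks stand 2 by 2, 100 mm apart, in a steel tray 212 mm square with walls 16 mm high; which is where varies. Origin: centre of the block's underside, 3 mm above the bench; well centred on it, floor 8 mm and rim 22 mm above it; z up, x and y along its sides.
- puck: Look-alike that stays: solid round graphite puck, 50 mm across and 50 mm tall, flat top without any hollow. Origin: centre of its underside; z up.
- square_mould: Look-alike that stays: square graphite block 50 x 50 x 50 mm with a round hollow 38 mm wide and 18 mm deep in its top. Origin: centre of its underside; z up, x and y along its sides.
Things that resemble listed ones, but are neither listed nor needed, are in the scene too. What is shaped like the seat_50 but green, orange or yellow is not meant.

How it is judged:
By the outcome, as a careful person would: the job done as asked, in the order asked, and still so for the second after the job is handed in, with the robot touching nothing.
It also fails if it takes over 102 s, if anything falls off the work surface, if the arm or the gripper's body presses on something with over 40 N, if the wrist force passes 120 N, or if a joint passes its speed limit or range.

## Working session

There is one attempt and no reset: what is moved stays moved. The work goes in short steps, Python scripts to look and compute and a tool call to move; the robot and the scene stay as the last step left them, time stands still between calls to the robot, and variables do not carry over. Pictures are saved under pics/ and viewed, at most 14 in all, crops included, and the job is handed in when it is done.

Besides the shell and the picture viewer there is one more tool, called after ">>>" in YAML: its name, and indented under it one key for each argument. servo_tool: Moves the arm, as the interface text tells. Its arguments: {"type":"object","properties":{"motion":{"type":"array","items":{"type":"object","properties":{"x":{"type":"number"},"y":{"type":"number"},"z":{"type":"number"},"turn":{"type":"number"},"jaw":{"type":"number"}}}},"grip_force":{"type":"number"}},"required":["motion"]}

```bash
mkdir -p pics
cat > h.py <<'E'
from cell import *
import numpy as np, cv2
def px2w(p,uv,z):
    T=np.array(p["cam_to_world"]);d=T[:3,:3]@np.linalg.solve(np.array(p["mtx"]),[uv[0],uv[1],1]);o=T[:3,3]
    return o+d*(z-o[2])/d[2]
def save(p,n,box=None,s=1):
    im=p["img"][:,:,::-1]
    if box: im=im[box[1]:box[3],box[0]:box[2]]
    cv2.imwrite("pics/"+n,cv2.resize(np.ascontiguousarray(im),None,fx=s,fy=s,interpolation=cv2.INTER_CUBIC))
E
python3 - <<'E'
from h import *
s=sense();print(s["clock"],s["eef_pos"],s["tcp_rot"],s["opening"])
p=capture("top");save(p,"top.png",None,1.25)
print(np.round(p["cam_to_world"],3).tolist(),np.round(p["mtx"]).tolist())
for n in ["mould_60","mould_50","mould_40","mould_30","puck","square_mould","seat_60","seat_50","seat_40","seat_30"]:
    for r in search_frame(p,n)[:5]:
        b=r["box"];c=((b[0]+b[2])/2,(b[1]+b[3])/2);z=.05 if "se"!=n[:2] else .025
        a,e=px2w(p,b[:2],z),px2w(p,b[2:],z)
        print(n,round(r["p"],2),np.round(b).astype(int).tolist(),np.round(px2w(p,c,z),3)[:2],np.round(abs(e-a)[:2],3))
E
```

```text
0.0 [ 0.14835119 -0.60677753  0.23064137] [ 9.92820849e-01  1.19609213e-01 -1.09983139e-04 -6.20560159e-04] 0.0852468710236954
[[-0.068, -0.972, 0.225, 0.158], [-0.998, 0.066, -0.018, -0.053], [0.003, -0.225, -0.974, 1.358], [0.0, 0.0, 0.0, 1.0]] [[488.0, 0.0, 316.0], [0.0, 488.0, 197.0], [0.0, 0.0, 1.0]]
mould_60 0.95 [164, 179, 190, 204] [0.499 0.304] [0.078 0.071]
mould_60 0.76 [211, 158, 229, 179] [0.558 0.185] [0.066 0.05 ]
mould_60 0.55 [221, 207, 237, 225] [0.421 0.164] [0.054 0.043]
mould_60 0.49 [266, 152, 276, 163] [0.581 0.041] [0.034 0.026]
mould_50 0.95 [164, 179, 190, 204] [0.499 0.304] [0.078 0.071]
mould_50 0.76 [211, 158, 229, 179] [0.558 0.185] [0.066 0.05 ]
mould_50 0.55 [221, 207, 237, 225] [0.421 0.164] [0.054 0.043]
mould_50 0.49 [266, 152, 276, 163] [0.581 0.041] [0.034 0.026]
mould_40 0.95 [164, 179, 190, 204] [0.499 0.304] [0.078 0.071]
mould_40 0.76 [211, 158, 229, 179] [0.558 0.185] [0.066 0.05 ]
mould_40 0.55 [221, 207, 237, 225] [0.421 0.164] [0.054 0.043]
mould_40 0.49 [266, 152, 276, 163] [0.581 0.041] [0.034 0.026]
mould_30 0.95 [164, 179, 190, 204] [0
[... 915 characters left out ...]
eat_50 0.66 [322, 171, 364, 210] [ 0.477 -0.155] [0.122 0.11 ]
seat_40 0.96 [389, 245, 427, 285] [ 0.257 -0.314] [0.114 0.093]
seat_40 0.94 [438, 215, 485, 262] [ 0.319 -0.469] [0.139 0.111]
seat_40 0.9 [336, 137, 374, 182] [ 0.566 -0.196] [0.14  0.097]
seat_40 0.77 [355, 181, 398, 222] [ 0.438 -0.244] [0.125 0.109]
seat_40 0.66 [322, 171, 364, 210] [ 0.477 -0.155] [0.122 0.11 ]
seat_30 0.96 [389, 245, 427, 285] [ 0.257 -0.314] [0.114 0.093]
seat_30 0.94 [438, 215, 485, 262] [ 0.319 -0.469] [0.139 0.111]
seat_30 0.9 [336, 137, 374, 182] [ 0.566 -0.196] [0.14  0.097]
seat_30 0.77 [355, 181, 398, 222] [ 0.438 -0.244] [0.125 0.109]
seat_30 0.66 [322, 171, 364, 210] [ 0.477 -0.155] [0.122 0.11 ]
```

View pics/top.png

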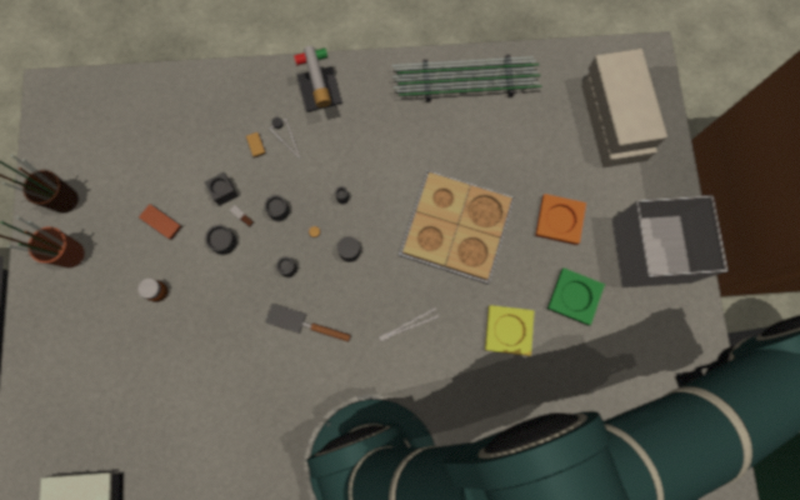

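Run:
```python
from h import *
p=capture("top");save(p,"crop.png",[150,120,440,300],2.75)
```

```text
(no output)
```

View pics/crop.png

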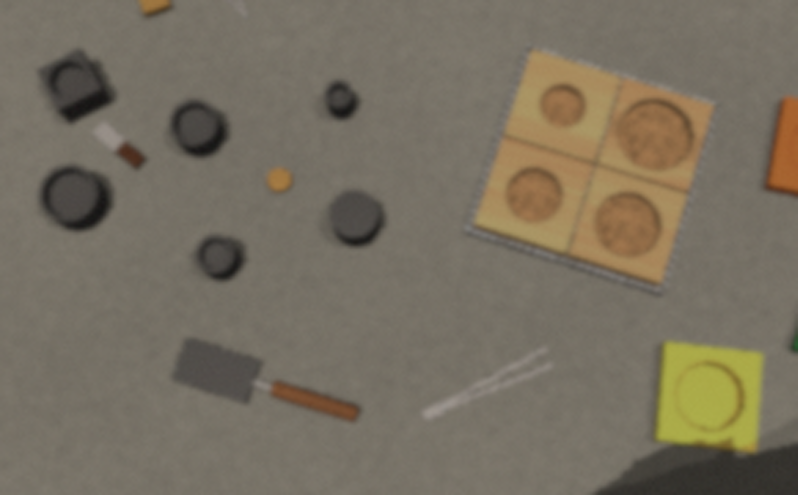

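The top view shows the four hollow moulds in crop pixels: 60 at (75,197), 50 at (198,128), 40 at (220,257) and 30 at (341,100). The puck is at (355,217) and the square mould at (77,85). The wells are 30 (563,105), 60 (655,135), 40 (534,194) and 50 (628,224).

```bash
cat >> h.py <<'E'
from scipy.optimize import least_squares
def proj(p,X):
    if "cam_to_world" in p: T=np.array(p["cam_to_world"])
    else: T=p["T"]
    c=(np.asarray(X)-T[:3,3])@T[:3,:3]; u=c@np.array(p["mtx"]).T
    return u[:,:2]/u[:,2:]
def cyl(x,y,r,z0,z1):
    a=np.linspace(0,2*np.pi,60);c=np.c_[x+r*np.cos(a),y+r*np.sin(a)]
    return np.r_[np.c_[c,c[:,0]*0+z0],np.c_[c,c[:,0]*0+z1]]
def cen(pts):
    h=cv2.convexHull(pts.astype(np.float32));m=cv2.moments(h);return np.array([m["m10"],m["m01"]])/m["m00"]
def fit(p,c,r,z0,z1,x0):
    return least_squares(lambda v:cen(proj(p,cyl(*v,r,z0,z1)))-c,x0,diff_step=1e-3).x
E
python3 - <<'E'
from h import *
p=capture("top");g=cv2.cvtColor(p["img"],cv2.COLOR_RGB2GRAY)
f=lambda u,v:(u/2.75+150,v/2.75+120)
for n,c in dict(m60=(75,197),m50=(198,128),m40=(220,257),m30=(341,100),puck=(355,217)).items():
    u,v=f(*c);k,l,st,ce=cv2.connectedComponentsWithStats((g<66).astype(np.uint8))
    i=l[int(v),int(u)];r=int(n[1:] if n!="puck" else 50)/2000
    x=fit(p,ce[i],r,0,.05,px2w(p,(u,v),.03)[:2])
    print(n,i,st[i],np.round(x,4),"pred area",round(cv2.contourArea(cv2.convexHull(proj(p,cyl(*x,r,0,.05)).astype(np.float32)))))
W=np.array([px2w(p,f(*c),.025)[:2] for c in [(655,135),(628,224),(534,194),(563,105)]])
print(W.round(4).tolist())
L=np.array([[1,1],[-1,1],[-1,-1],[1,-1]])*.05
def G(v):
    c,s=np.cos(v[2]),np.sin(v[2]);return L@np.array([[c,s],[-s,c]])+v[:2]
best=min((least_squares(lambda v:(G(v)*1-W).ravel(),[*W.mean(0),a]) for a in np.arange(0,6.3,.5)),key=lambda r:r.cost)
bb=min((least_squares(lambda v:((L*[1,-1])@np.array([[np.cos(v[2]),np.sin(v[2])],[-np.sin(v[2]),np.cos(v[2])]])+v[:2]-W).ravel(),[*W.mean(0),a]) for a in np.arange(0,6.3,.5)),key=lambda r:r.cost)
for r in(best,bb): print(r.cost,r.x,(r.fun.reshape(-1,2)+W).round(4).tolist())
q=capture("wrist");print(np.round(q["tool_from_camera"],3).tolist(),np.round(q["mtx"]).tolist())
E
```

```text
m60 0 [     0      0    640    400 199930] [0.5226 0.0252] pred area 443
m50 0 [     0      0    640    400 199930] [0.5226 0.0252] pred area 322
m40 0 [     0      0    640    400 199930] [0.5227 0.0252] pred area 220
m30 0 [     0      0    640    400 199930] [0.5228 0.0252] pred area 136
puck 0 [     0      0    640    400 199930] [0.5226 0.0252] pred area 322
[[0.531, -0.2872], [0.4391, -0.2502], [0.4769, -0.1573], [0.5697, -0.1951]]
0.019888352331936067 [ 0.50417501 -0.22243896  1.669959  ] [[0.4495, -0.1776], [0.4594, -0.2771], [0.5589, -0.2672], [0.549, -0.1677]]
3.9196450147123274e-07 [ 0.50417501 -0.22243896  5.89508146] [[0.5315, -0.2876], [0.439, -0.2498], [0.4768, -0.1572], [0.5694, -0.1951]]
[[-0.0, -0.952, -0.306, 0.078], [1.0, -0.0, -0.0, 0.002], [0.0, -0.306, 0.952, -0.144], [0.0, 0.0, 0.0, 1.0]] [[298.0, 0.0, 318.0], [0.0, 298.0, 205.0], [0.0, 0.0, 1.0]]
```

>>> servo_tool:
  motion:
    - {"x": 0.033, "y": 0.045, "jaw": 1}
    - {"x": 0.033, "y": 0.045}
    - {"x": 0.033, "y": 0.045}
    - {"x": 0.033, "y": 0.045}
    - {"x": 0.033, "y": 0.045}

```text
schema error: expected keys x, y, z, turn, jaw
```

>>> servo_tool:
  motion:
    - {"x": 0.033, "y": 0.045}
    - {"x": 0.033, "y": 0.045}
    - {"x": 0.033, "y": 0.045}
    - {"x": 0.033, "y": 0.045}
    - {"y": 0.05}

```text
schema error: expected keys x, y, z, turn, jaw
```

>>> servo_tool:
  motion:
    - {"y": 0.055}
    - {"y": 0.055}
    - {"y": 0.055}
    - {"y": 0.055}
    - {"y": 0.055}

```text
schema error: expected keys x, y, z, turn, jaw
```

```bash
cat >> h.py <<'E'
from scipy.spatial.transform import Rotation as R
def wrist():
    s=sense();p=capture("wrist");T=np.eye(4);T[:3,:3]=R.from_quat(s["tcp_rot"]).as_matrix();T[:3,3]=s["eef_pos"]
    p["T"]=T@np.array(p["tool_from_camera"]);return s,p
def blob(p,uv,half):
    # dark blob centroid against bench, local Otsu
    g=cv2.cvtColor(p["img"],cv2.COLOR_RGB2GRAY);x,y=int(uv[0])-half,int(uv[1])-half
    x,y=max(x,0),max(y,0);w=g[y:y+2*half,x:x+2*half]
    t,m=cv2.threshold(w,0,255,cv2.THRESH_BINARY_INV+cv2.THRESH_OTSU)
    cs,_=cv2.findContours(m,cv2.RETR_EXTERNAL,cv2.CHAIN_APPROX_NONE);c=max(cs,key=cv2.contourArea)
    h=cv2.convexHull(c);M=cv2.moments(h);return np.array([M["m10"]/M["m00"]+x,M["m01"]/M["m00"]+y]),cv2.contourArea(h),t
E
python3 - <<'E'
from h import *
p=capture("top")
f=lambda u,v:(u/2.75+150,v/2.75+120)
for n,c in dict(m60=(75,197),m50=(198,128),m40=(220,257),m30=(341,100),puck=(355,217)).items():
    r=int(n[1:] if n!="puck" else 50)/2000;u=f(*c)
    b,a,t=blob(p,u,int(r*488/1.3*1.6+3))
    x=fit(p,b,r,0,.05,px2w(p,u,.03)[:2])
    print(n,b,a,t,np.round(x,4),"pred",round(cv2.contourArea(cv2.convexHull(proj(p,cyl(*x,r,0,.05)).astype(np.float32)))))
s,q=wrist();print(s["clock"],s["eef_pos"],s["tcp_rot"].round(3) if hasattr(s["tcp_rot"],"round") else s["tcp_rot"]);save(q,"w1.png")
E
```

```text
m60 [177.23541667 191.45      ] 480.0 87.0 [0.5054 0.3102] pred 488
m50 [221.8699187 166.4375   ] 328.0 84.0 [0.5701 0.1836] pred 339
m40 [229.88348083 213.41224189] 226.0 86.0 [0.4326 0.1648] pred 227
m30 [273.51679587 156.33850129] 129.0 84.0 [0.5903 0.036 ] pred 141
puck [279.03954802 199.28659476] 324.5 91.0 [0.4635 0.0266] pred 318
0.75 [ 0.14844176 -0.60710059  0.23125126] [ 0.993  0.12  -0.    -0.   ]
```

View pics/w1.png

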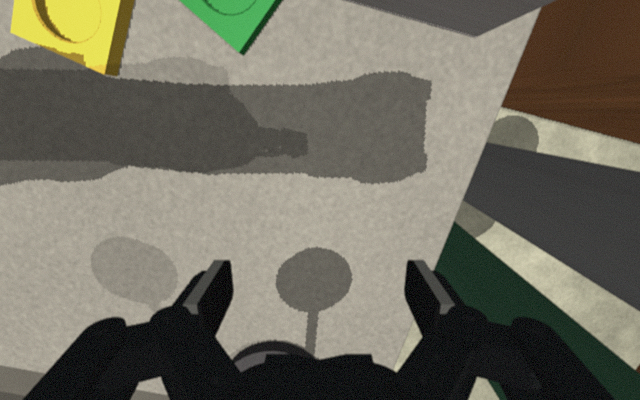

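The call needs every key in each row, so the wrist view is still from the start pose: fingers in the foreground, no moulds. The mould fits match the predicted areas, so I'll resend the move.

>>> servo_tool:
  motion:
    - {"x": 0.033, "y": 0.045, "z": 0, "turn": 0, "jaw": 1}
    - {"x": 0.033, "y": 0.045, "z": 0, "turn": 0, "jaw": 1}
    - {"x": 0.033, "y": 0.045, "z": 0, "turn": 0, "jaw": 1}
    - {"x": 0.033, "y": 0.045, "z": 0, "turn": 0, "jaw": 1}
    - {"x": 0.033, "y": 0.045, "z": 0, "turn": 0, "jaw": 1}
  grip_force: 40

```text
clock: 1.42
eef_pos: [0.3143, -0.3806, 0.2315]
tcp_rot: [0.993, 0.12, 0.0, 0.0]
ft_force: [0.9, -0.5, 0.4]
opening: 0.0854
grasp_force: 0.0
```

>>> servo_tool:
  motion:
    - {"x": 0.033, "y": 0.045, "z": 0, "turn": 0, "jaw": 1}
    - {"x": 0.033, "y": 0.045, "z": 0, "turn": 0, "jaw": 1}
    - {"x": 0.033, "y": 0.045, "z": 0, "turn": 0, "jaw": 1}
    - {"x": 0.033, "y": 0.045, "z": 0, "turn": 0, "jaw": 1}
    - {"x": 0.006, "y": 0.055, "z": 0, "turn": 0, "jaw": 1}

```text
clock: 2.05
eef_pos: [0.4529, -0.1454, 0.2313]
tcp_rot: [0.993, 0.12, 0.0, -0.0]
ft_force: [0.9, 0.1, -0.1]
opening: 0.0856
grasp_force: 0.0
```

>>> servo_tool:
  motion:
    - {"x": 0.006, "y": 0.055, "z": -0.01, "turn": 0, "jaw": 1}
    - {"x": 0.006, "y": 0.055, "z": -0.01, "turn": 0, "jaw": 1}
    - {"x": 0.006, "y": 0.055, "z": -0.01, "turn": 0, "jaw": 1}
    - {"x": 0.006, "y": 0.055, "z": -0.01, "turn": 0, "jaw": 1}
    - {"x": 0.006, "y": 0.055, "z": -0.01, "turn": 0, "jaw": 1}

```text
clock: 2.68
eef_pos: [0.4816, 0.1296, 0.1812]
tcp_rot: [0.993, 0.119, 0.0, 0.0]
ft_force: [0.9, -1.0, 0.2]
opening: 0.0849
grasp_force: 0.0
```

>>> servo_tool:
  motion:
    - {"x": 0.006, "y": 0.055, "z": 0, "turn": 0, "jaw": 1}
    - {"x": 0.006, "y": 0.055, "z": 0, "turn": 0, "jaw": 1}
    - {"x": 0.006, "y": 0.055, "z": 0, "turn": 0, "jaw": 1}
    - {"x": 0, "y": 0, "z": 0, "turn": 0, "jaw": 1}
    - {"x": 0, "y": 0, "z": 0, "turn": 0, "jaw": 1}

```text
clock: 3.3
eef_pos: [0.4994, 0.2925, 0.181]
tcp_rot: [0.993, 0.12, -0.0, 0.0]
ft_force: [0.5, -0.4, -0.3]
opening: 0.0852
grasp_force: 0.0
```

```bash
cat >> h.py <<'E'
def look(x0,r,z0=0,half=110):
    s,q=wrist();uv=proj(q,[[*x0,z0+.04]])[0]
    b,a,t=blob(q,uv,half);x=fit(q,b,r,z0,z0+.05,x0)
    pa=cv2.contourArea(cv2.convexHull(proj(q,cyl(*x,r,z0,z0+.05)).astype(np.float32)))
    print("t",s["clock"],"tcp",np.round(s["eef_pos"],4),"obj",x.round(4),"area",a,round(pa),"go",np.round(x-np.array(s["eef_pos"])[:2],4));return s,q
E
python3 - <<'E'
from h import *
s,q=look((.505,.310),.03);save(q,"w2.png");print(s["q"])
E
```

```text
t 3.3 tcp [0.4994 0.2925 0.181 ] obj [0.5217 0.259 ] area 19337.5 3434 go [ 0.0223 -0.0335]
[-0.13963338  0.44562406 -0.56923611  1.7654925   0.27764413  1.01189915
 -2.14436271]
```

View pics/w2.png

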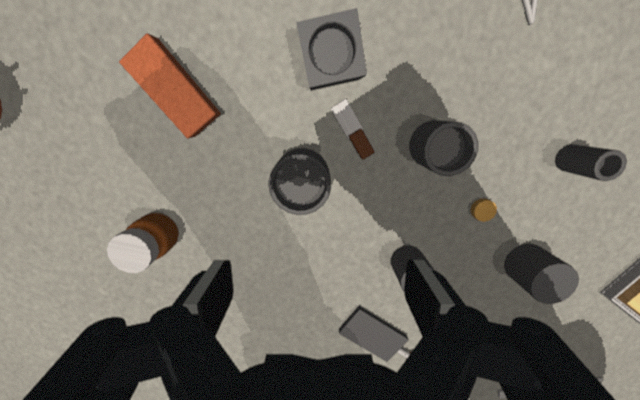

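The wrist view shows mould_60 at about (300,181), with arm shadows on both sides that spoil the threshold. The 50 is at (445,147) and the puck at (545,275). I'll measure the rim in pixels instead.

```bash
cat >> h.py <<'E'
def net(name,x0,r):
    s,q=wrist();q2={k:v for k,v in q.items()}
    bs=[d["box"] for d in search_frame(q,name)];uv=proj(q,[[*x0,.025]])[0]
    b=min(bs,key=lambda b:np.hypot((b[0]+b[2])/2-uv[0],(b[1]+b[3])/2-uv[1]))
    def bx(v): P=proj(q,cyl(*v,r,0,.05));return np.r_[P.min(0),P.max(0)]
    o=least_squares(lambda v:bx(v)-b,x0,diff_step=1e-3)
    print("t",s["clock"],"tcp",np.round(s["eef_pos"],4),"box",np.round(b),"obj",o.x.round(4),"res px",o.fun.round(1),"go",np.round(o.x-np.array(s["eef_pos"])[:2],4));return s,q
E
python3 - <<'E'
from h import *
s,q=net("mould_60",(.505,.310),.03)
q["cam_to_world"]=q["T"]
for uv,z in[((300,182),.05),((445,147),.05),((333,48),.05)]:print(px2w(q,uv,z).round(4))
E
```

```text
t 3.35 tcp [0.4996 0.2919 0.1811] box [266. 147. 326. 217.] obj [0.5035 0.3132] res px [-1.8  1.   1.8 -0.8] go [0.0039 0.0213]
[0.5083 0.3103 0.05  ]
[0.5715 0.1889 0.05  ]
[0.6259 0.3085 0.05  ]
```

>>> servo_tool:
  motion:
    - {"x": 0.0065, "y": 0.019, "z": -0.03, "turn": 0, "jaw": 1}
    - {"x": 0, "y": 0, "z": -0.05, "turn": 0, "jaw": 1}
    - {"x": 0, "y": 0, "z": -0.045, "turn": 0, "jaw": 1}
    - {"x": 0, "y": 0, "z": -0.028, "turn": 0, "jaw": 1}
    - {"x": 0, "y": 0, "z": -0.01, "turn": 0, "jaw": 1}

```text
clock: 4.08
eef_pos: [0.5056, 0.3107, 0.017]
tcp_rot: [0.993, 0.119, -0.001, 0.0]
ft_force: [-0.0, 0.1, -0.7]
opening: 0.0853
grasp_force: 0.0
```

>>> servo_tool:
  motion:
    - {"x": 0, "y": 0, "z": 0, "turn": 0, "jaw": 1}
    - {"x": 0, "y": 0, "z": 0, "turn": 0, "jaw": 0.6}
    - {"x": 0, "y": 0, "z": 0, "turn": 0, "jaw": 0.5}
    - {"x": 0, "y": 0, "z": 0, "turn": 0, "jaw": 0.4}
    - {"x": 0, "y": 0, "z": 0, "turn": 0, "jaw": 0.4}

```text
clock: 4.7
eef_pos: [0.5067, 0.3122, 0.0199]
tcp_rot: [0.993, 0.12, 0.001, -0.0]
ft_force: [-3.0, -2.8, 12.5]
opening: 0.0593
grasp_force: 40.4
```

>>> servo_tool:
  motion:
    - {"x": 0, "y": 0, "z": 0, "turn": 0, "jaw": 0.4}
    - {"x": 0, "y": 0, "z": 0, "turn": 0, "jaw": 0.4}
    - {"x": 0, "y": 0, "z": 0, "turn": 0, "jaw": 0.4}

```text
clock: 5.08
eef_pos: [0.5066, 0.3122, 0.0199]
tcp_rot: [0.993, 0.12, 0.001, -0.0]
ft_force: [-3.1, -3.3, 12.4]
opening: 0.0594
grasp_force: 40.4
```

Run:
```python
from h import *
s,q=wrist();save(q,"w3.png");print(s["eef_pos"],s["opening"],s["grasp_force"],s["ft_force"])
```

```text
[0.50664889 0.3122231  0.01991524] 0.0593823245234209 40.35432274919003 [-3.08441903 -3.27929565 12.37346983]
```

View pics/w3.png

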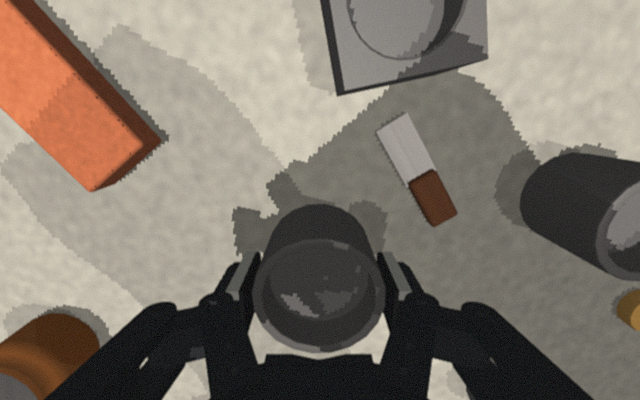

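Mould_60 is held squarely: its rim is centred at (319,294) and the opening reads 59.4 mm. Next I lift it and carry it to the largest well.

>>> servo_tool:
  motion:
    - {"x": 0, "y": 0, "z": 0.02, "turn": 0, "jaw": 0.4}
    - {"x": 0, "y": 0, "z": 0.06, "turn": 0, "jaw": 0.4}
    - {"x": 0, "y": 0, "z": 0.06, "turn": 0, "jaw": 0.4}
    - {"x": 0.0023, "y": -0.0545, "z": 0, "turn": 0, "jaw": 0.4}
    - {"x": 0.0023, "y": -0.0545, "z": 0, "turn": 0, "jaw": 0.4}

```text
clock: 5.75
eef_pos: [0.5107, 0.2019, 0.1603]
tcp_rot: [0.993, 0.12, 0.001, -0.0]
ft_force: [0.5, -0.4, -2.3]
opening: 0.0593
grasp_force: 44.7
```

>>> servo_tool:
  motion:
    - {"x": 0.0023, "y": -0.0545, "z": 0, "turn": 0, "jaw": 0.4}
    - {"x": 0.0023, "y": -0.0545, "z": 0, "turn": 0, "jaw": 0.4}
    - {"x": 0.0023, "y": -0.0545, "z": 0, "turn": 0, "jaw": 0.4}
    - {"x": 0.0023, "y": -0.0545, "z": 0, "turn": 0, "jaw": 0.4}
    - {"x": 0.0023, "y": -0.0545, "z": 0, "turn": 0, "jaw": 0.4}

```text
clock: 6.38
eef_pos: [0.522, -0.0713, 0.1598]
tcp_rot: [0.993, 0.12, 0.001, 0.0]
ft_force: [1.2, 0.7, -2.0]
opening: 0.0594
grasp_force: 44.7
```

>>> servo_tool:
  motion:
    - {"x": 0.0023, "y": -0.0545, "z": 0, "turn": 0, "jaw": 0.4}
    - {"x": 0.0023, "y": -0.0545, "z": 0, "turn": 0, "jaw": 0.4}
    - {"x": 0.0023, "y": -0.0545, "z": 0, "turn": 0, "jaw": 0.4}
    - {"x": 0.0023, "y": -0.0545, "z": 0, "turn": 0, "jaw": 0.4}
    - {"x": 0, "y": 0, "z": 0, "turn": 0, "jaw": 0.4}

```text
clock: 7.0
eef_pos: [0.5302, -0.2923, 0.1593]
tcp_rot: [0.993, 0.117, 0.0, 0.001]
ft_force: [-0.5, 1.3, -2.2]
opening: 0.0593
grasp_force: 44.7
```

>>> servo_tool:
  motion:
    - {"x": 0, "y": 0, "z": 0, "turn": 0, "jaw": 0.4}
    - {"x": 0, "y": 0, "z": -0.03, "turn": 0, "jaw": 0.4}
    - {"x": 0, "y": 0, "z": -0.03, "turn": 0, "jaw": 0.4}
    - {"x": 0, "y": 0, "z": 0, "turn": 0, "jaw": 0.4}
    - {"x": 0, "y": 0, "z": 0, "turn": 0, "jaw": 0.4}

```text
clock: 7.62
eef_pos: [0.532, -0.2871, 0.0998]
tcp_rot: [0.993, 0.12, 0.001, 0.0]
ft_force: [0.5, -0.8, -2.0]
opening: 0.0592
grasp_force: 44.8
```

Run:
```python
from h import *
s,q=wrist();save(q,"w4.png");print(s["eef_pos"],s["opening"],s["grasp_force"],s["ft_force"])
q["cam_to_world"]=q["T"]
# expected rim circle of held mould if centred, and well rims
tx,ty,tz=s["eef_pos"]
print("held top exp",proj(q,[[tx,ty,tz+.030]]), "box",[f(proj(q,cyl(tx,ty,.03,tz+.03,tz+.03)),0) for f in (np.min,np.max)])
print("wells",proj(q,[[.5315,-.2876,.025],[.439,-.2498,.025],[.4768,-.1572,.025],[.5694,-.1951,.025]]).round())
print("well60 box",[f(proj(q,cyl(.5315,-.2876,.038,.025,.025)),0) for f in (np.min,np.max)])
```

```text
[ 0.53204939 -0.28705729  0.09980878] 0.05924566947230801 44.7528719343245 [ 0.50955458 -0.78085877 -2.03551514]
held top exp [[315.06823891 294.46384928]] box [array([247.4136149 , 232.06106688]), array([382.71774599, 348.80960333])]
wells [[317. 216.]
 [249. 304.]
 [143. 242.]
 [205. 139.]]
well60 box [array([268.23374868, 167.53334268]), array([365.73663762, 259.45209396])]
```

View pics/w4.png

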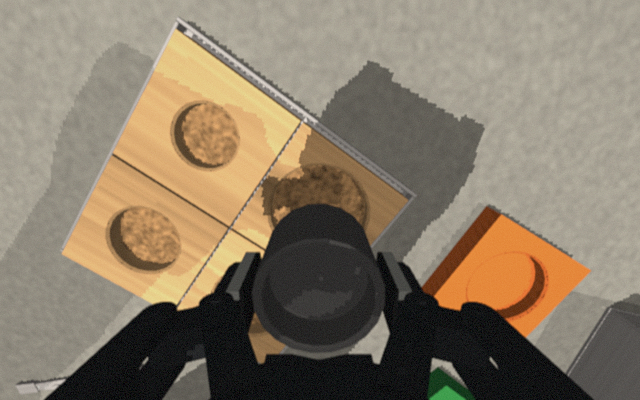

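Wells 30 and 40 appear at (205,134) and (143,238), about 4 px above the prediction, so I'll add +2 mm in x. The held rim is centred where expected.

>>> servo_tool:
  motion:
    - {"x": 0.002, "y": 0, "z": -0.025, "turn": 0, "jaw": 0.4}
    - {"x": 0, "y": 0, "z": -0.022, "turn": 0, "jaw": 0.4}
    - {"x": 0, "y": 0, "z": -0.012, "turn": 0, "jaw": 0.4}
    - {"x": 0, "y": 0, "z": -0.004, "turn": 0, "jaw": 0.4}
    - {"x": 0, "y": 0, "z": 0, "turn": 0, "jaw": 0.4}

```text
clock: 8.3
eef_pos: [0.5336, -0.2877, 0.0359]
tcp_rot: [0.993, 0.12, 0.0, 0.0]
ft_force: [1.0, -0.4, -2.7]
opening: 0.059
grasp_force: 44.7
```

>>> servo_tool:
  motion:
    - {"x": 0, "y": 0, "z": -0.002, "turn": 0, "jaw": 0.4}
    - {"x": 0, "y": 0, "z": -0.001, "turn": 0, "jaw": 0.4}
    - {"x": 0, "y": 0, "z": 0, "turn": 0, "jaw": 0.4}

```text
clock: 8.68
eef_pos: [0.5333, -0.2876, 0.0324]
tcp_rot: [0.993, 0.12, 0.0, -0.0]
ft_force: [0.4, 0.4, -2.0]
opening: 0.0593
grasp_force: 44.7
```

>>> servo_tool:
  motion:
    - {"x": 0, "y": 0, "z": -0.001, "turn": 0, "jaw": 0.4}
    - {"x": 0, "y": 0, "z": -0.001, "turn": 0, "jaw": 0.4}
    - {"x": 0, "y": 0, "z": 0, "turn": 0, "jaw": 0.4}

```text
clock: 9.05
eef_pos: [0.5333, -0.2877, 0.031]
tcp_rot: [0.993, 0.12, -0.0, 0.0]
ft_force: [-6.4, 1.8, 12.3]
opening: 0.0594
grasp_force: 46.0
```

>>> servo_tool:
  motion:
    - {"x": 0, "y": 0, "z": 0, "turn": 0, "jaw": 0.75}
    - {"x": 0, "y": 0, "z": 0, "turn": 0, "jaw": 0.85}
    - {"x": 0, "y": 0, "z": 0, "turn": 0, "jaw": 0.9}
    - {"x": 0, "y": 0, "z": 0, "turn": 0, "jaw": 0.9}
    - {"x": 0, "y": 0, "z": 0.02, "turn": 0, "jaw": 0.9}

```text
clock: 9.68
eef_pos: [0.5325, -0.2871, 0.0499]
tcp_rot: [0.993, 0.12, -0.001, -0.001]
ft_force: [-0.1, -0.1, -0.3]
opening: 0.0769
grasp_force: 0.0
```

>>> servo_tool:
  motion:
    - {"x": 0, "y": 0, "z": 0.05, "turn": 0, "jaw": 1}
    - {"x": 0, "y": 0, "z": 0.06, "turn": 0, "jaw": 1}
    - {"x": 0, "y": 0, "z": 0.02, "turn": 0, "jaw": 1}
    - {"x": 0, "y": 0, "z": 0, "turn": 0, "jaw": 1}

```text
clock: 10.18
eef_pos: [0.5338, -0.288, 0.1825]
tcp_rot: [0.993, 0.12, 0.001, 0.001]
ft_force: [-0.6, 0.1, -0.9]
opening: 0.0856
grasp_force: 0.0
```

Run:
```python
from h import *
s,q=wrist();save(q,"w5.png");print(s["clock"],s["eef_pos"])
print("mould exp",proj(q,[[.5333,-.2877,.061]]),"wells",proj(q,[[.5315,-.2876,.025],[.439,-.2498,.025],[.4768,-.1572,.025],[.5694,-.1951,.025]]).round())
```

```text
10.175 [ 0.53381423 -0.28796562  0.18249681]
mould exp [[316.1136578  198.61100256]] wells [[316. 190.]
 [264. 260.]
 [185. 211.]
 [234. 133.]]
```

View pics/w5.png

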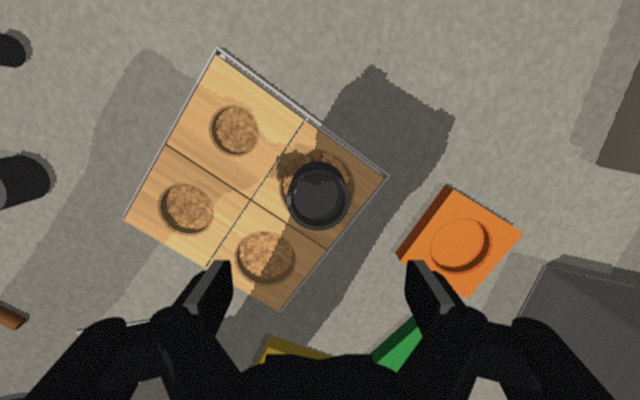

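Mould_60 stands in the largest well, rim at about (317,195), upright. Next is mould_50.

>>> servo_tool:
  motion:
    - {"x": 0.004, "y": 0.0525, "z": 0, "turn": 0, "jaw": 1}
    - {"x": 0.004, "y": 0.0525, "z": 0, "turn": 0, "jaw": 1}
    - {"x": 0.004, "y": 0.0525, "z": 0, "turn": 0, "jaw": 1}
    - {"x": 0.004, "y": 0.0525, "z": 0, "turn": 0, "jaw": 1}
    - {"x": 0.004, "y": 0.0525, "z": 0, "turn": 0, "jaw": 1}

```text
clock: 10.85
eef_pos: [0.5524, -0.0234, 0.179]
tcp_rot: [0.993, 0.12, -0.001, -0.0]
ft_force: [0.8, 0.2, 0.3]
opening: 0.0855
grasp_force: 0.0
```

>>> servo_tool:
  motion:
    - {"x": 0.004, "y": 0.0525, "z": 0, "turn": 0, "jaw": 1}
    - {"x": 0.004, "y": 0.0525, "z": 0, "turn": 0, "jaw": 1}
    - {"x": 0.004, "y": 0.0525, "z": 0, "turn": 0, "jaw": 1}
    - {"x": 0.004, "y": 0.0525, "z": 0, "turn": 0, "jaw": 1}
    - {"x": 0, "y": 0, "z": 0, "turn": 0, "jaw": 1}

```text
clock: 11.48
eef_pos: [0.5677, 0.1895, 0.1788]
tcp_rot: [0.992, 0.123, -0.001, -0.001]
ft_force: [-0.4, -0.3, -0.2]
opening: 0.0855
grasp_force: 0.0
```

>>> servo_tool:
  motion:
    - {"x": 0, "y": 0, "z": 0, "turn": 0, "jaw": 1}
    - {"x": 0, "y": 0, "z": 0, "turn": 0, "jaw": 1}

```text
clock: 11.72
eef_pos: [0.5692, 0.1835, 0.1797]
tcp_rot: [0.993, 0.119, -0.001, 0.0]
ft_force: [0.1, 0.3, -0.5]
opening: 0.0851
grasp_force: 0.0
```

Run:
```python
from h import *
s,q=net("mould_50",(.5705,.186),.025);save(q,"w6.png")
print(proj(q,[[.5705,.185,.05]]),proj(q,cyl(.5705,.185,.025,.05,.05)).min(0),proj(q,cyl(.5705,.185,.025,.05,.05)).max(0))
```

```text
t 11.725 tcp [0.5692 0.1835 0.1797] box [290. 162. 342. 217.] obj [0.5699 0.184 ] res px [-0.2 -2.2  0.2  2.1] go [0.0007 0.0005]
[[315.56221842 193.6719231 ]] [289.31908189 167.69661095] [341.80149599 218.27764433]
```

View pics/w6.png

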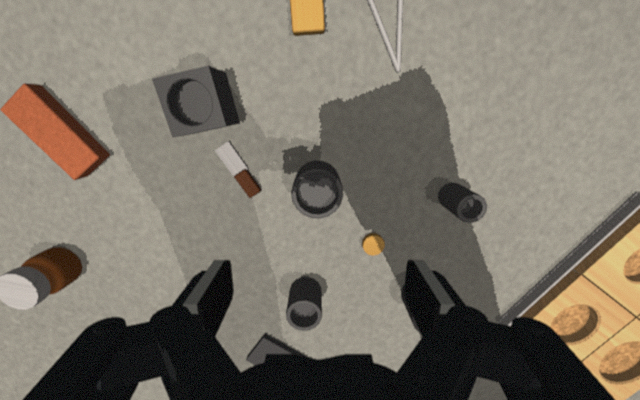

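Mould_50 is at (317,191), in line with the net. The small one at (465,205) is mould_30 and the one at (305,310) is mould_40.

>>> servo_tool:
  motion:
    - {"x": 0.0015, "y": 0, "z": -0.03, "turn": 0, "jaw": 1}
    - {"x": 0, "y": 0, "z": -0.05, "turn": 0, "jaw": 1}
    - {"x": 0, "y": 0, "z": -0.045, "turn": 0, "jaw": 1}
    - {"x": 0, "y": 0, "z": -0.026, "turn": 0, "jaw": 1}
    - {"x": 0, "y": 0, "z": -0.01, "turn": 0, "jaw": 1}

```text
clock: 12.45
eef_pos: [0.5702, 0.1841, 0.018]
tcp_rot: [0.993, 0.119, -0.001, 0.0]
ft_force: [0.3, 1.2, 0.2]
opening: 0.0858
grasp_force: 0.0
```

>>> servo_tool:
  motion:
    - {"x": 0, "y": 0, "z": 0, "turn": 0, "jaw": 0.9}
    - {"x": 0, "y": 0, "z": 0, "turn": 0, "jaw": 0.6}
    - {"x": 0, "y": 0, "z": 0, "turn": 0, "jaw": 0.4}
    - {"x": 0, "y": 0, "z": 0, "turn": 0, "jaw": 0.3}
    - {"x": 0, "y": 0, "z": 0, "turn": 0, "jaw": 0.3}

```text
clock: 13.08
eef_pos: [0.5715, 0.1851, 0.0208]
tcp_rot: [0.993, 0.119, 0.001, -0.0]
ft_force: [-3.5, -1.7, 10.6]
opening: 0.0495
grasp_force: 39.7
```

>>> servo_tool:
  motion:
    - {"x": 0, "y": 0, "z": 0, "turn": 0, "jaw": 0.3}
    - {"x": 0, "y": 0, "z": 0, "turn": 0, "jaw": 0.3}
    - {"x": 0, "y": 0, "z": 0.001, "turn": 0, "jaw": 0.3}

```text
clock: 13.45
eef_pos: [0.5712, 0.185, 0.0212]
tcp_rot: [0.993, 0.12, 0.001, -0.0]
ft_force: [-0.4, -0.1, -0.3]
opening: 0.049
grasp_force: 41.5
```

>>> servo_tool:
  motion:
    - {"x": 0, "y": 0, "z": 0.02, "turn": 0, "jaw": 0.3}
    - {"x": 0, "y": 0, "z": 0.06, "turn": 0, "jaw": 0.3}
    - {"x": 0, "y": 0, "z": 0.06, "turn": 0, "jaw": 0.3}
    - {"x": -0.0144, "y": -0.0483, "z": 0, "turn": 0, "jaw": 0.3}
    - {"x": -0.0144, "y": -0.0483, "z": 0, "turn": 0, "jaw": 0.3}

```text
clock: 14.08
eef_pos: [0.5417, 0.0875, 0.1623]
tcp_rot: [0.993, 0.12, 0.001, 0.0]
ft_force: [1.0, -1.2, -2.6]
opening: 0.0495
grasp_force: 42.2
```

>>> servo_tool:
  motion:
    - {"x": -0.0144, "y": -0.0483, "z": 0, "turn": 0, "jaw": 0.3}
    - {"x": -0.0144, "y": -0.0483, "z": 0, "turn": 0, "jaw": 0.3}
    - {"x": -0.0144, "y": -0.0483, "z": 0, "turn": 0, "jaw": 0.3}
    - {"x": -0.0144, "y": -0.0483, "z": 0, "turn": 0, "jaw": 0.3}
    - {"x": -0.0144, "y": -0.0483, "z": 0, "turn": 0, "jaw": 0.3}

```text
clock: 14.7
eef_pos: [0.4695, -0.1546, 0.1617]
tcp_rot: [0.993, 0.12, 0.001, 0.0]
ft_force: [0.3, 0.8, -0.9]
opening: 0.0495
grasp_force: 42.2
```

>>> servo_tool:
  motion:
    - {"x": -0.0144, "y": -0.0483, "z": 0, "turn": 0, "jaw": 0.3}
    - {"x": -0.0144, "y": -0.0483, "z": 0, "turn": 0, "jaw": 0.3}
    - {"x": 0, "y": 0, "z": -0.02, "turn": 0, "jaw": 0.3}
    - {"x": 0, "y": 0, "z": -0.03, "turn": 0, "jaw": 0.3}
    - {"x": 0, "y": 0, "z": -0.01, "turn": 0, "jaw": 0.3}

```text
clock: 15.32
eef_pos: [0.4407, -0.2495, 0.1001]
tcp_rot: [0.993, 0.12, -0.0, -0.0]
ft_force: [0.7, -0.6, -1.0]
opening: 0.0494
grasp_force: 42.2
```

>>> servo_tool:
  motion:
    - {"x": 0, "y": 0, "z": 0, "turn": 0, "jaw": 0.3}
    - {"x": 0, "y": 0, "z": 0, "turn": 0, "jaw": 0.3}

```text
clock: 15.58
eef_pos: [0.4418, -0.2499, 0.1014]
tcp_rot: [0.993, 0.12, 0.001, 0.0]
ft_force: [0.5, -0.5, -1.2]
opening: 0.0492
grasp_force: 42.2
```

Run:
```python
from h import *
s,q=wrist();save(q,"w7.png");print(s["clock"],s["eef_pos"],s["ft_force"])
tx,ty,tz=s["eef_pos"]
print("held top exp",proj(q,[[tx,ty,tz+.0295]]),"wells",proj(q,[[.439,-.2498,.025],[.4768,-.1572,.025],[.5694,-.1951,.025]]).round())
```

```text
15.575 [ 0.44175423 -0.24988731  0.10143567] [ 0.51549306 -0.5172761  -1.17576466]
held top exp [[315.09823313 293.81369478]] wells [[316. 217.]
 [204. 142.]
 [280.  14.]]
```

View pics/w7.png

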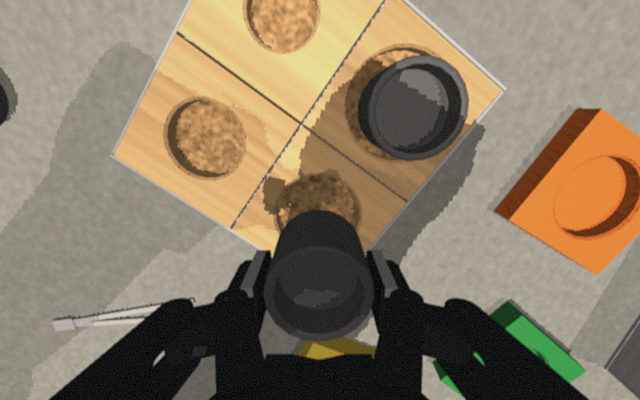

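Mould_50 is held over its well, which spans about (275–360, 170–240); mould_60 still stands in the largest one. Lowering.

>>> servo_tool:
  motion:
    - {"x": 0, "y": 0, "z": -0.025, "turn": 0, "jaw": 0.3}
    - {"x": 0, "y": 0, "z": -0.022, "turn": 0, "jaw": 0.3}
    - {"x": 0, "y": 0, "z": -0.014, "turn": 0, "jaw": 0.3}
    - {"x": 0, "y": 0, "z": -0.004, "turn": 0, "jaw": 0.3}
    - {"x": 0, "y": 0, "z": -0.001, "turn": 0, "jaw": 0.3}

```text
clock: 16.25
eef_pos: [0.4414, -0.2499, 0.0347]
tcp_rot: [0.993, 0.12, 0.0, 0.0]
ft_force: [0.4, -0.0, -0.8]
opening: 0.0493
grasp_force: 42.2
```

>>> servo_tool:
  motion:
    - {"x": 0, "y": 0, "z": -0.001, "turn": 0, "jaw": 0.3}
    - {"x": 0, "y": 0, "z": -0.001, "turn": 0, "jaw": 0.3}
    - {"x": 0, "y": 0, "z": 0, "turn": 0, "jaw": 0.3}

```text
clock: 16.62
eef_pos: [0.4412, -0.2499, 0.0324]
tcp_rot: [0.993, 0.12, 0.0, 0.0]
ft_force: [-0.6, -0.1, -1.3]
opening: 0.0493
grasp_force: 42.2
```

>>> servo_tool:
  motion:
    - {"x": 0, "y": 0, "z": -0.001, "turn": 0, "jaw": 0.3}
    - {"x": 0, "y": 0, "z": -0.001, "turn": 0, "jaw": 0.3}
    - {"x": 0, "y": 0, "z": 0, "turn": 0, "jaw": 0.3}

```text
clock: 17.0
eef_pos: [0.4413, -0.2499, 0.0316]
tcp_rot: [0.993, 0.12, -0.0, 0.0]
ft_force: [-11.0, 4.7, 34.3]
opening: 0.0488
grasp_force: 45.2
```

>>> servo_tool:
  motion:
    - {"x": 0, "y": 0, "z": 0.001, "turn": 0, "jaw": 0.6}
    - {"x": 0, "y": 0, "z": 0, "turn": 0, "jaw": 0.75}
    - {"x": 0, "y": 0, "z": 0, "turn": 0, "jaw": 0.8}
    - {"x": 0, "y": 0, "z": 0, "turn": 0, "jaw": 0.8}
    - {"x": 0, "y": 0, "z": 0.02, "turn": 0, "jaw": 0.8}

```text
clock: 17.62
eef_pos: [0.4404, -0.2493, 0.0505]
tcp_rot: [0.993, 0.12, -0.001, -0.001]
ft_force: [0.3, -0.1, 0.1]
opening: 0.0684
grasp_force: 0.0
```

>>> servo_tool:
  motion:
    - {"x": 0, "y": 0, "z": 0.05, "turn": 0, "jaw": 0.8}
    - {"x": 0, "y": 0, "z": 0.06, "turn": 0, "jaw": 0.8}
    - {"x": -0.001, "y": 0.0518, "z": 0.02, "turn": 0, "jaw": 0.8}
    - {"x": -0.001, "y": 0.0518, "z": 0, "turn": 0, "jaw": 0.8}
    - {"x": -0.001, "y": 0.0518, "z": 0, "turn": 0, "jaw": 0.8}

```text
clock: 18.25
eef_pos: [0.438, -0.093, 0.1816]
tcp_rot: [0.993, 0.119, 0.0, 0.0]
ft_force: [0.7, 0.7, 0.3]
opening: 0.0686
grasp_force: 0.0
```

>>> servo_tool:
  motion:
    - {"x": -0.001, "y": 0.0518, "z": 0, "turn": 0, "jaw": 0.8}
    - {"x": -0.001, "y": 0.0518, "z": 0, "turn": 0, "jaw": 0.8}
    - {"x": -0.001, "y": 0.0518, "z": 0, "turn": 0, "jaw": 0.8}
    - {"x": -0.001, "y": 0.0518, "z": 0, "turn": 0, "jaw": 0.8}
    - {"x": -0.001, "y": 0.0518, "z": 0, "turn": 0, "jaw": 0.8}

```text
clock: 18.88
eef_pos: [0.4329, 0.1661, 0.1814]
tcp_rot: [0.993, 0.119, 0.0, 0.0]
ft_force: [2.0, -1.0, 0.1]
opening: 0.0684
grasp_force: 0.0
```

>>> servo_tool:
  motion:
    - {"x": 0, "y": 0, "z": 0, "turn": 0, "jaw": 0.8}
    - {"x": 0, "y": 0, "z": 0, "turn": 0, "jaw": 0.8}
    - {"x": 0, "y": 0, "z": 0, "turn": 0, "jaw": 0.8}

```text
clock: 19.25
eef_pos: [0.4333, 0.1636, 0.1812]
tcp_rot: [0.993, 0.119, -0.0, 0.0]
ft_force: [0.0, -0.2, -0.0]
opening: 0.0685
grasp_force: 0.0
```

Run:
```python
from h import *
s,q=net("mould_40",(.4326,.1648),.02);save(q,"w8.png")
print(proj(q,[[.4326,.1648,.05]]))
```

```text
t 19.25 tcp [0.4333 0.1636 0.1812] box [295. 166. 335. 212.] obj [0.4338 0.1652] res px [-0.8 -1.8  0.8  1.7] go [0.0005 0.0016]
[[315.42392406 195.37028673]]
```

View pics/w8.png

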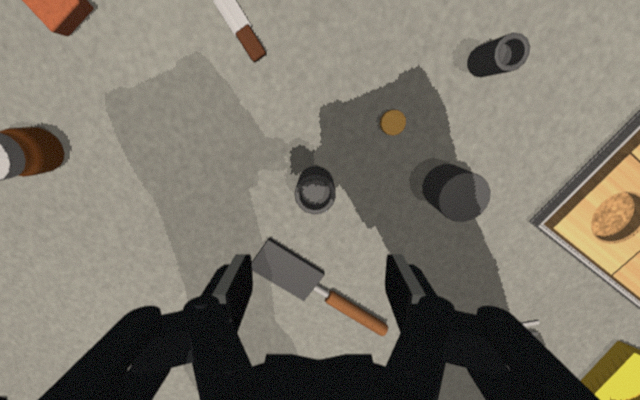

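Mould_40 is at (316,192), just below the puck's shadow; the puck at (455,190) is clear of the fingers. Grasping now.

>>> servo_tool:
  motion:
    - {"x": 0.001, "y": 0.001, "z": -0.03, "turn": 0, "jaw": 0.8}
    - {"x": 0, "y": 0, "z": -0.05, "turn": 0, "jaw": 0.8}
    - {"x": 0, "y": 0, "z": -0.045, "turn": 0, "jaw": 0.8}
    - {"x": 0, "y": 0, "z": -0.026, "turn": 0, "jaw": 0.8}
    - {"x": 0, "y": 0, "z": -0.01, "turn": 0, "jaw": 0.8}

```text
clock: 19.98
eef_pos: [0.4336, 0.165, 0.0191]
tcp_rot: [0.993, 0.119, -0.001, 0.0]
ft_force: [0.5, -1.0, 1.0]
opening: 0.0682
grasp_force: 0.0
```

>>> servo_tool:
  motion:
    - {"x": 0, "y": 0, "z": 0, "turn": 0, "jaw": 0.7}
    - {"x": 0, "y": 0, "z": 0, "turn": 0, "jaw": 0.45}
    - {"x": 0, "y": 0, "z": 0, "turn": 0, "jaw": 0.3}
    - {"x": 0, "y": 0, "z": 0, "turn": 0, "jaw": 0.2}
    - {"x": 0, "y": 0, "z": 0, "turn": 0, "jaw": 0.2}

```text
clock: 20.6
eef_pos: [0.4349, 0.1657, 0.0215]
tcp_rot: [0.993, 0.12, 0.001, -0.0]
ft_force: [-2.1, -0.4, 7.9]
opening: 0.0394
grasp_force: 39.2
```

>>> servo_tool:
  motion:
    - {"x": 0, "y": 0, "z": 0, "turn": 0, "jaw": 0.2}
    - {"x": 0, "y": 0, "z": 0, "turn": 0, "jaw": 0.2}
    - {"x": 0, "y": 0, "z": 0.001, "turn": 0, "jaw": 0.2}

```text
clock: 20.98
eef_pos: [0.4347, 0.1656, 0.0221]
tcp_rot: [0.993, 0.119, 0.001, -0.0]
ft_force: [0.7, 0.0, -0.6]
opening: 0.0398
grasp_force: 40.2
```

>>> servo_tool:
  motion:
    - {"x": 0, "y": 0, "z": 0.02, "turn": 0, "jaw": 0.2}
    - {"x": 0, "y": 0, "z": 0.06, "turn": 0, "jaw": 0.2}
    - {"x": 0, "y": 0, "z": 0.06, "turn": 0, "jaw": 0.2}
    - {"x": 0.0064, "y": -0.046, "z": 0, "turn": 0, "jaw": 0.2}
    - {"x": 0.0064, "y": -0.046, "z": 0, "turn": 0, "jaw": 0.2}

```text
clock: 21.6
eef_pos: [0.4474, 0.0724, 0.1625]
tcp_rot: [0.993, 0.12, 0.001, 0.0]
ft_force: [0.4, -0.0, -1.4]
opening: 0.0394
grasp_force: 40.7
```

>>> servo_tool:
  motion:
    - {"x": 0.0064, "y": -0.046, "z": 0, "turn": 0, "jaw": 0.2}
    - {"x": 0.0064, "y": -0.046, "z": 0, "turn": 0, "jaw": 0.2}
    - {"x": 0.0064, "y": -0.046, "z": 0, "turn": 0, "jaw": 0.2}
    - {"x": 0.0064, "y": -0.046, "z": 0, "turn": 0, "jaw": 0.2}
    - {"x": 0.0064, "y": -0.046, "z": 0, "turn": 0, "jaw": 0.2}

```text
clock: 22.22
eef_pos: [0.479, -0.1581, 0.162]
tcp_rot: [0.993, 0.12, 0.0, 0.0]
ft_force: [0.9, -0.1, -1.1]
opening: 0.0392
grasp_force: 40.7
```

>>> servo_tool:
  motion:
    - {"x": 0, "y": 0, "z": 0, "turn": 0, "jaw": 0.2}
    - {"x": 0, "y": 0, "z": -0.03, "turn": 0, "jaw": 0.2}
    - {"x": 0, "y": 0, "z": -0.03, "turn": 0, "jaw": 0.2}
    - {"x": 0, "y": 0, "z": 0, "turn": 0, "jaw": 0.2}
    - {"x": 0, "y": 0, "z": 0, "turn": 0, "jaw": 0.2}

```text
clock: 22.85
eef_pos: [0.4795, -0.1561, 0.1025]
tcp_rot: [0.993, 0.12, 0.001, 0.0]
ft_force: [0.3, -0.5, 0.7]
opening: 0.0394
grasp_force: 40.8
```

Run:
```python
from h import *
s,q=wrist();save(q,"w9.png");print(s["clock"],s["eef_pos"],s["ft_force"])
tx,ty,tz=s["eef_pos"]
print("held top exp",proj(q,[[tx,ty,tz+.0285]]),"wells",proj(q,[[.4768,-.1572,.025],[.5694,-.1951,.025]]).round())
```

```text
22.85 [ 0.479502   -0.15614316  0.1024861 ] [ 0.32356774 -0.47505704  0.67878278]
held top exp [[315.090462   292.50208099]] wells [[317. 217.]
 [400. 110.]]
```

View pics/w9.png

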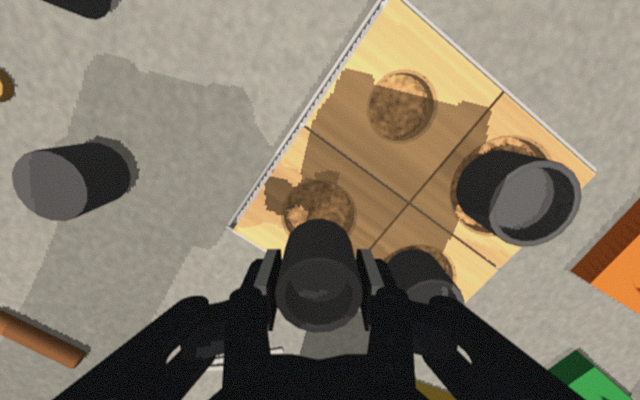

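Mould_40 is lined up over its well, centred at column 318; moulds 50 and 60 stand in theirs. Lowering.

>>> servo_tool:
  motion:
    - {"x": 0, "y": -0.001, "z": -0.025, "turn": 0, "jaw": 0.2}
    - {"x": 0, "y": 0, "z": -0.022, "turn": 0, "jaw": 0.2}
    - {"x": 0, "y": 0, "z": -0.014, "turn": 0, "jaw": 0.2}
    - {"x": 0, "y": 0, "z": -0.005, "turn": 0, "jaw": 0.2}
    - {"x": 0, "y": 0, "z": -0.001, "turn": 0, "jaw": 0.2}

```text
clock: 23.52
eef_pos: [0.4793, -0.1574, 0.0347]
tcp_rot: [0.993, 0.12, 0.0, 0.0]
ft_force: [-0.1, -0.2, -0.4]
opening: 0.0394
grasp_force: 40.8
```

>>> servo_tool:
  motion:
    - {"x": 0, "y": 0, "z": -0.001, "turn": 0, "jaw": 0.2}
    - {"x": 0, "y": 0, "z": -0.001, "turn": 0, "jaw": 0.2}
    - {"x": 0, "y": 0, "z": 0, "turn": 0, "jaw": 0.2}

```text
clock: 23.9
eef_pos: [0.4792, -0.1575, 0.0326]
tcp_rot: [0.993, 0.12, 0.0, 0.0]
ft_force: [-0.3, 0.0, 3.0]
opening: 0.0391
grasp_force: 41.0
```

>>> servo_tool:
  motion:
    - {"x": 0, "y": 0, "z": 0, "turn": 0, "jaw": 0.5}
    - {"x": 0, "y": 0, "z": 0, "turn": 0, "jaw": 0.6}
    - {"x": 0, "y": 0, "z": 0, "turn": 0, "jaw": 0.65}
    - {"x": 0, "y": 0, "z": 0, "turn": 0, "jaw": 0.65}
    - {"x": 0, "y": 0, "z": 0.02, "turn": 0, "jaw": 0.65}

```text
clock: 24.52
eef_pos: [0.4782, -0.1571, 0.0516]
tcp_rot: [0.993, 0.12, -0.001, -0.001]
ft_force: [0.1, -0.0, -0.3]
opening: 0.0559
grasp_force: 0.0
```

>>> servo_tool:
  motion:
    - {"x": 0, "y": 0, "z": 0.05, "turn": 0, "jaw": 0.65}
    - {"x": 0, "y": 0, "z": 0.06, "turn": 0, "jaw": 0.65}
    - {"x": 0.028, "y": 0.0484, "z": 0.02, "turn": 0, "jaw": 0.65}
    - {"x": 0.028, "y": 0.0484, "z": 0, "turn": 0, "jaw": 0.65}
    - {"x": 0.028, "y": 0.0484, "z": 0, "turn": 0, "jaw": 0.65}

```text
clock: 25.15
eef_pos: [0.5637, -0.011, 0.1827]
tcp_rot: [0.993, 0.119, 0.0, 0.0]
ft_force: [1.1, -1.6, -0.0]
opening: 0.0551
grasp_force: 0.0
```

>>> servo_tool:
  motion:
    - {"x": 0.028, "y": 0.0484, "z": 0, "turn": 0, "jaw": 0.65}
    - {"x": 0, "y": 0, "z": 0, "turn": 0, "jaw": 0.65}
    - {"x": 0, "y": 0, "z": 0, "turn": 0, "jaw": 0.65}
    - {"x": 0, "y": 0, "z": 0, "turn": 0, "jaw": 0.65}

```text
clock: 25.65
eef_pos: [0.5907, 0.0349, 0.1822]
tcp_rot: [0.993, 0.119, -0.0, 0.0]
ft_force: [0.3, -0.9, 0.1]
opening: 0.0558
grasp_force: 0.0
```

Run:
```python
from h import *
s,q=net("mould_30",(.590,.036),.015);save(q,"w10.png")
print(proj(q,[[.590,.036,.05]]))
```

```text
t 25.65 tcp [0.5907 0.0349 0.1822] box [301. 170. 333. 212.] obj [0.5886 0.0343] res px [ 0.3  1.1 -0.3 -1. ] go [-0.0021 -0.0005]
[[315.50673007 195.04500862]]
```

View pics/w10.png

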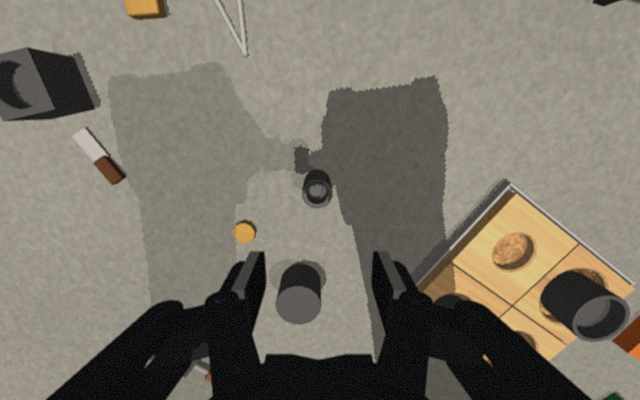

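Mould_30 is at (317,190) between the fingers' line; the puck at (300,292) is well off. Grasping in place.

>>> servo_tool:
  motion:
    - {"x": 0, "y": 0.0005, "z": -0.03, "turn": 0, "jaw": 0.65}
    - {"x": 0, "y": 0, "z": -0.05, "turn": 0, "jaw": 0.65}
    - {"x": 0, "y": 0, "z": -0.045, "turn": 0, "jaw": 0.65}
    - {"x": 0, "y": 0, "z": -0.026, "turn": 0, "jaw": 0.65}
    - {"x": 0, "y": 0, "z": -0.009, "turn": 0, "jaw": 0.65}

```text
clock: 26.38
eef_pos: [0.5902, 0.0361, 0.0211]
tcp_rot: [0.993, 0.119, -0.001, -0.0]
ft_force: [0.9, 0.7, 0.1]
opening: 0.0552
grasp_force: 0.0
```

>>> servo_tool:
  motion:
    - {"x": 0, "y": 0, "z": 0, "turn": 0, "jaw": 0.55}
    - {"x": 0, "y": 0, "z": 0, "turn": 0, "jaw": 0.4}
    - {"x": 0, "y": 0, "z": 0, "turn": 0, "jaw": 0.2}
    - {"x": 0, "y": 0, "z": 0, "turn": 0, "jaw": 0.1}
    - {"x": 0, "y": 0, "z": 0, "turn": 0, "jaw": 0.1}

```text
clock: 27.0
eef_pos: [0.5917, 0.0367, 0.0237]
tcp_rot: [0.993, 0.12, 0.001, 0.0]
ft_force: [-2.0, -0.3, 7.5]
opening: 0.029
grasp_force: 39.2
```

>>> servo_tool:
  motion:
    - {"x": 0, "y": 0, "z": 0, "turn": 0, "jaw": 0.1}
    - {"x": 0, "y": 0, "z": 0, "turn": 0, "jaw": 0.1}
    - {"x": 0, "y": 0, "z": 0.001, "turn": 0, "jaw": 0.1}

```text
clock: 27.38
eef_pos: [0.5914, 0.0366, 0.0242]
tcp_rot: [0.993, 0.12, 0.001, 0.0]
ft_force: [0.1, -0.0, -1.1]
opening: 0.0286
grasp_force: 39.4
```

>>> servo_tool:
  motion:
    - {"x": 0, "y": 0, "z": 0.02, "turn": 0, "jaw": 0.1}
    - {"x": 0, "y": 0, "z": 0.06, "turn": 0, "jaw": 0.1}
    - {"x": 0, "y": 0, "z": 0.06, "turn": 0, "jaw": 0.1}
    - {"x": -0.004, "y": -0.0463, "z": 0, "turn": 0, "jaw": 0.1}
    - {"x": -0.004, "y": -0.0463, "z": 0, "turn": 0, "jaw": 0.1}

```text
clock: 28.0
eef_pos: [0.5832, -0.0568, 0.1657]
tcp_rot: [0.993, 0.12, 0.001, 0.0]
ft_force: [1.0, 0.8, -1.3]
opening: 0.0291
grasp_force: 39.7
```

>>> servo_tool:
  motion:
    - {"x": -0.004, "y": -0.0463, "z": 0, "turn": 0, "jaw": 0.1}
    - {"x": -0.004, "y": -0.0463, "z": 0, "turn": 0, "jaw": 0.1}
    - {"x": -0.004, "y": -0.0463, "z": 0, "turn": 0, "jaw": 0.1}
    - {"x": 0, "y": 0, "z": 0, "turn": 0, "jaw": 0.1}
    - {"x": 0, "y": 0, "z": -0.03, "turn": 0, "jaw": 0.1}

```text
clock: 28.62
eef_pos: [0.5723, -0.195, 0.1359]
tcp_rot: [0.993, 0.119, 0.002, 0.001]
ft_force: [2.1, 0.3, -0.5]
opening: 0.029
grasp_force: 39.7
```

>>> servo_tool:
  motion:
    - {"x": 0, "y": 0, "z": -0.03, "turn": 0, "jaw": 0.1}
    - {"x": 0, "y": 0, "z": 0, "turn": 0, "jaw": 0.1}
    - {"x": 0, "y": 0, "z": 0, "turn": 0, "jaw": 0.1}

```text
clock: 29.0
eef_pos: [0.5717, -0.1943, 0.105]
tcp_rot: [0.993, 0.12, 0.001, 0.0]
ft_force: [-0.2, 0.3, -0.0]
opening: 0.0286
grasp_force: 39.7
```

Run:
```python
from h import *
s,q=wrist();save(q,"w11.png");print(s["clock"],s["eef_pos"],s["ft_force"])
tx,ty,tz=s["eef_pos"]
print("held top exp",proj(q,[[tx,ty,tz+.0265]]),"well",proj(q,[[.5694,-.1951,.025]]).round(),"box",[f(proj(q,cyl(.5694,-.1951,.023,.025,.025)),0).round() for f in (np.min,np.max)])
```

```text
29.0 [ 0.57168654 -0.19434791  0.10498635] [-0.22077553  0.2974525  -0.00968363]
held top exp [[315.13947366 289.91624644]] well [[317. 216.]] box [array([288., 188.]), array([346., 242.])]
```

View pics/w11.png

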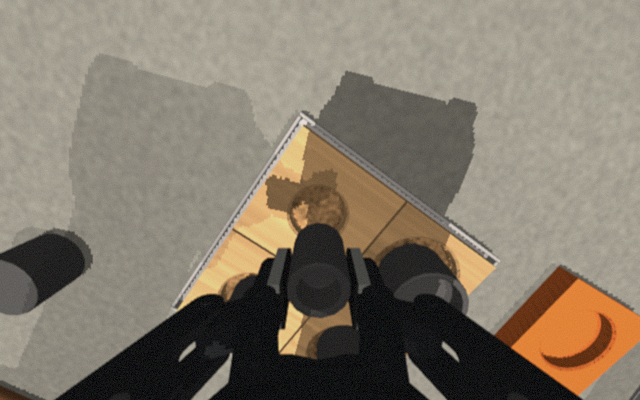

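Mould_30 is over the smallest well, which spans columns 288–348 with its top at row 183. Aligned; lowering.

>>> servo_tool:
  motion:
    - {"x": 0.001, "y": -0.001, "z": -0.025, "turn": 0, "jaw": 0.1}
    - {"x": 0, "y": 0, "z": -0.022, "turn": 0, "jaw": 0.1}
    - {"x": 0, "y": 0, "z": -0.014, "turn": 0, "jaw": 0.1}
    - {"x": 0, "y": 0, "z": -0.006, "turn": 0, "jaw": 0.1}
    - {"x": 0, "y": 0, "z": -0.001, "turn": 0, "jaw": 0.1}

```text
clock: 29.68
eef_pos: [0.5721, -0.1957, 0.0353]
tcp_rot: [0.993, 0.12, -0.0, -0.0]
ft_force: [-0.1, 0.0, -0.9]
opening: 0.0288
grasp_force: 39.8
```

>>> servo_tool:
  motion:
    - {"x": 0, "y": 0, "z": -0.001, "turn": 0, "jaw": 0.1}
    - {"x": 0, "y": 0, "z": -0.001, "turn": 0, "jaw": 0.1}
    - {"x": 0, "y": 0, "z": 0, "turn": 0, "jaw": 0.1}

```text
clock: 30.05
eef_pos: [0.5725, -0.1959, 0.0347]
tcp_rot: [0.993, 0.12, 0.0, 0.0]
ft_force: [-5.1, 1.6, 15.3]
opening: 0.0287
grasp_force: 41.3
```

Contact is confirmed. I'll release, retreat up and away, and check.

>>> servo_tool:
  motion:
    - {"x": 0, "y": 0, "z": 0.0005, "turn": 0, "jaw": 0.4}
    - {"x": 0, "y": 0, "z": 0, "turn": 0, "jaw": 0.5}
    - {"x": 0, "y": 0, "z": 0, "turn": 0, "jaw": 0.55}
    - {"x": 0, "y": 0, "z": 0, "turn": 0, "jaw": 0.55}
    - {"x": 0, "y": 0, "z": 0.02, "turn": 0, "jaw": 0.55}

```text
clock: 30.68
eef_pos: [0.5711, -0.1955, 0.0534]
tcp_rot: [0.993, 0.12, -0.001, -0.001]
ft_force: [0.0, -0.3, 0.7]
opening: 0.0468
grasp_force: 0.0
```

>>> servo_tool:
  motion:
    - {"x": 0, "y": 0, "z": 0.05, "turn": 0, "jaw": 0.55}
    - {"x": 0, "y": 0, "z": 0.06, "turn": 0, "jaw": 0.55}
    - {"x": -0.03, "y": 0, "z": 0.06, "turn": 0, "jaw": 0.55}
    - {"x": -0.04, "y": -0.02, "z": 0.03, "turn": 0, "jaw": 0.55}
    - {"x": 0, "y": 0, "z": 0, "turn": 0, "jaw": 0.55}

```text
clock: 31.3
eef_pos: [0.5028, -0.2177, 0.2533]
tcp_rot: [0.993, 0.118, 0.001, 0.002]
ft_force: [1.1, -0.3, -0.7]
opening: 0.0473
grasp_force: 0.0
```

>>> servo_tool:
  motion:
    - {"x": 0, "y": 0, "z": 0, "turn": 0, "jaw": 0.55}
    - {"x": 0, "y": 0, "z": 0, "turn": 0, "jaw": 0.55}

```text
clock: 31.55
eef_pos: [0.5044, -0.215, 0.2492]
tcp_rot: [0.993, 0.12, -0.0, -0.001]
ft_force: [-0.6, -0.1, 0.0]
opening: 0.0469
grasp_force: 0.0
```

Run:
```python
from h import *
s,q=wrist();save(q,"w12.png");print(s["clock"],s["eef_pos"],s["ft_force"])
```

```text
31.55 [ 0.50436296 -0.21498649  0.24917619] [-0.5946396  -0.08976882  0.04420856]
```

View pics/w12.png

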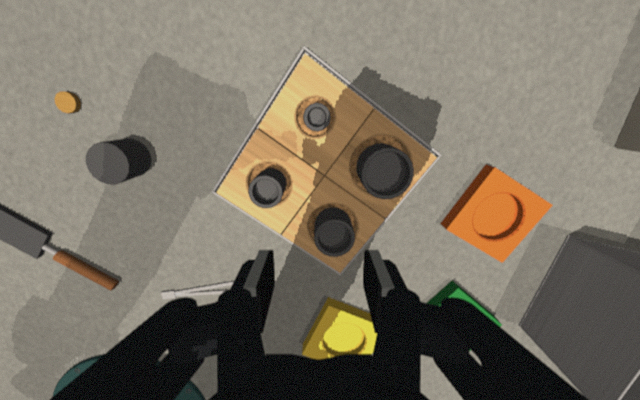

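All four moulds stand upright in their matching wells: 30 at (317,116), 60 at (385,168), 40 at (267,187) and 50 at (335,231).

```bash
python3 -c "
from cell import *
print(job_done())"
```

```text
the job is handed in; nothing more can be done
None
```

All four moulds are upright in their matching wells, each set down under force feedback; the puck and the square mould were not touched, and the job was handed in at about 32 s.

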